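# Hold a resin flask down in the press-to-run mixer

## Robot

A 6-joint arm with a two-finger parallel gripper is mounted at the origin on the work surface. World frame = base frame: x ahead of the robot, y to its left, z up, the work surface at z = 0. Lengths are in m, angles in rad, forces in N, time in s.
With the tool pointing down it reaches from about 0.375 to 0.9 m from the base axis. Payload 3.1 kg.
Tool frame: the origin (TCP) lies midway between the tips of the shut fingers; the grasp point (between the pads) lies 19 mm behind it (manip.hold_point_z is the distance from the TCP to the grasp point, in m); x points along the fingers, y is the direction in which the jaws open and shut, and the axes are right-handed (so a half turn about x gives the same grasp; the last joint's range is limited). The gripper opens to 85 mm and grips with 20 to 120 N. Pads are 22 mm wide; open, the fingers measure 114 mm over their backs; the gripper's body (76 mm by 85 mm) begins 54 mm behind the grasp point. The pads swing forward as they close: fully open they stand 13 mm farther back than shut.
Start: joints at [-1.329, 0.527, 1.433, -0, 1.181, -0.178], TCP at [0.255, -0.571, 0.231] pointing down, gripper open.
Joint ranges: [-3.08, 3.08], [-0.75, 2.2], [0.22, 2.44], [-1.43, 4.57], [0, 2.65], [-2.85, 2.85]. Speed limits (rad/s): [2.79, 2.79, 3.14, 3.14, 3.14, 3.14].

## Interface

Orientations are given as a unit quaternion [x, y, z, w].
In Python, from station import manip, snapshot gives the robot as it stands.
- The arm moves only by the tool play_rows, never from a script. Its argument "series" is a list of rows, each a list of 4 numbers: the shift along the tool's x, y, z in m, then the turn about the tool's x in degrees. In form: [[tx, ty, tz, spin], ...]. A call has 1 to 20 rows; each row is the pose to reach, as a shift and turn from the pose measured when the call began, along the tool's axes at that moment; what a row does not reach only later rows make up. A row lasts 1/10 s, in which the tool goes at most 50 mm and 8.59 degrees, less where a joint would pass 70% of its speed; a pose out of reach is approached as far as the arm can. A call with a gripper value outside its range is refused whole. "claw" is the opening in per cent of the stroke, from 0 (shut) to 100 (fully open), set as the call begins (left out, the last holds). The fingers move at their own pace and stop on an object; "force" is the grip in N (left out, the last holds). Time passes only in rows, so rows that repeat a pose let the fingers close. It gives the time, the measured TCP pose, the force and the opening at its end, in the units of the state.
- manip.sense(): the state, without advancing time (a new reading comes with each control period).
- snapshot(name): name is "scene" or "top" or "wrist"; returns a dict with "image" (420x560x3 uint8, blue, green, red), "depth" (420x560 float32, m along the optical axis (not along the pixel's ray), 0 where there is no reading), "fov_y" (degrees; the focal length in pixels is half the picture's height over the tangent of half this angle, whatever the lens; pixels are square), "cx", "cy" (the principal point, pixels), "dist" ([k1, k2, p1, p2, k3] as OpenCV has them; the pictures are not rectified), "R" (3x3) and "t" (3): a world point X has camera coordinates R X + t. Camera axes: x right, y down, z forward; pixel columns grow to the right and rows downward; lengths in m; the calibration is good to about 2 mm. A picture is of the moment at which its call begins.
- manip.sign_off(): hands the job in, once; it reports no verdict.
The state is a dict: "t": time; "q": joint angles; "qd": joint speeds; "tau": joint torques, N m; "tcp_pos": TCP position; "tool_rot": TCP orientation; "force": force on the tool from outside, world axes, zero at the start; "ft_torque": the same for the moment, N m; "finger_gap": opening from 0.0 (shut) to 1.0 (fully open).
Only numpy, scipy, OpenCV 4.12 (cv2) and the standard library are available. Lean on these libraries where they do the work, as an engineer would, in place of code of your own. Each camera call takes 0.05 s, during which the arm holds its last target.

## Task

Take the round amber flask with the blue cap off its cork ring, seat it upright in the black rubber ring cradle on top of the grey mixer, and press it straight down against the springs, nearly to the bottom of the cradle's travel, so that the press-to-run mixer runs. It is glass: do not ram it against the stop, and leave the white-capped and orange-capped flasks standing where they are. Finish while still holding the flask upright and pressed down in the cradle: do not let go or ease off.

Things in the scene. Friction and masses are not known exactly. Their poses are not given: they have to be found in the camera images.
- flask_blue_mid (a point): On the axis of the blue-capped amber flask, half-way up (54 mm over its lowest point), z up the neck. 108 mm tall, 0.2 to 0.35 kg; ball bulb 64 mm in diameter, neck 25 mm; screw cap 34 mm in diameter, 26 mm high, its centre 41 mm above this point: grip it there from above, any yaw. Stands in a loose cork ring 76 mm wide, 26 mm high; this point is then 66 mm over the table.
- flask_blue_bulb (a point): Centre of the blue-capped flask's bulb (radius 32 mm), 22 mm below flask_blue_mid on the same axis; z up the neck.
- flask_white_mid (a point): The same point of the white-capped flask, same shape, on its own cork ring; to be left alone.
- flask_orange_mid (a point): The same point of the orange-capped flask, same shape, on its own cork ring; to be left alone.
- cradle_top (a point): Centre of the mixer's ring cradle, level with the ring's upper edge: 131 mm over the table when up; sinks with the ring. Black rubber ring, 70 mm outside, 46 mm inside, round section 12 mm, free space below, on three springs on a fixed grey body 165 x 130 mm, 85 mm high. The bulb centres itself: seated, its centre is 18.5 mm above this point (flask_blue_mid 40.5 mm above).
- cradle (a joint): How far the sprung ring is pressed straight down: 0 up, 0.012 m on its stop. It starts to move at about 4 N (the flask's own weight does not sink it) and takes 0.8 N more per mm, about 14 N at the stop. The mixer runs from 0.008 on: aim for about 0.010.
Not all that is in view belongs to the job. What is shaped like the part that bears flask_orange_mid but pink or yellow is not meant.

How it is judged:
By the outcome, as a careful person would: the job done as asked, in the order asked, and still so for the second after the job is handed in, while the arm keeps its last pose, push and grip.
It also fails if it takes over 38 s, if anything falls off the work surface, if the arm or the gripper's body presses on something with over 40 N, if the wrist force passes 120 N, or if a joint passes its speed limit or range.

## Working session

There is one attempt and no reset: what is moved stays moved. The work goes in short steps, Python scripts to look and compute and a tool call to move; the robot and the scene stay as the last step left them, time stands still between calls to the robot, and variables do not carry over. Pictures are saved under pics/ and viewed, and the job is handed in when it is done.

Besides the shell and the picture viewer there is one more tool, called after "Emit:" as name(argument=value, ...), one argument or row to a line, values as JSON. play_rows: Moves the arm, as the interface text tells. Its arguments: {"type":"object","properties":{"series":{"type":"array","items":{"type":"array","items":{"type":"number"}}},"claw":{"type":"number"},"force":{"type":"number"}},"required":["series"]}

```bash
ls; mkdir -p pics
cat > h.py <<'E'
import numpy as np, cv2
from station import manip, snapshot
def K(s):
    f=210/np.tan(np.radians(s["fov_y"])/2); return np.array([[f,0,s["cx"]],[0,f,s["cy"]],[0,0,1.]])
def ray(s,u,v):
    p=cv2.undistortPoints(np.array([[[u,v]]],float),K(s),np.array(s["dist"],float))[0,0]
    R=np.array(s["R"]);t=np.array(s["t"]); return -R.T@t, R.T@np.array([p[0],p[1],1.])
def plane(s,u,v,z):
    o,d=ray(s,u,v); return o+d*(z-o[2])/d[2]
def dep(s,u,v):
    o,d=ray(s,u,v); return o+d*s["depth"][int(round(v)),int(round(u))]
E
python3 - <<'E'
from h import *
import pickle
S={}
for n in ["scene","top","wrist"]:
    s=snapshot(n); S[n]=s; cv2.imwrite(f"pics/{n}0.png",s["image"]); print(n,s["fov_y"],s["dist"],np.round(-np.array(s["R"]).T@s["t"],3))
pickle.dump(S,open("s0.pkl","wb"))
st=manip.sense();print(st); print(manip.hold_point_z)
E
```

```text
pics
scene 55.35749862205135 [-0.0819279  0.         0.         0.         0.       ] [0.9   0.392 0.596]
top 51.433224821266734 [-0.11869229  0.          0.          0.          0.        ] [0.466 0.001 0.875]
wrist 71.44996145945727 [-0.01195859  0.          0.          0.          0.        ] [ 0.324 -0.539  0.374]
{'t': 0.15, 'q': array([-1.32950143e+00,  5.28233498e-01,  1.43359779e+00,  3.62384939e-05,
        1.18140625e+00, -1.78513375e-01]), 'qd': array([ 0.00048098, -0.00214017, -0.00369782,  0.00057067,  0.00077841,
       -0.00122088]), 'tau': array([ 7.47488957e-04, -4.42743659e+01, -1.78276652e+01, -3.36312896e-04,
        5.58277839e-03, -7.88405234e-07]), 'tcp_pos': array([ 0.25463802, -0.57018297,  0.23057342]), 'tool_rot': array([-0.69158079, -0.14791394,  0.69159361, -0.14675065]), 'force': array([-0.11168153, -0.35793454,  0.14105273]), 'ft_torque': array([ 0.05239232, -0.03660569, -0.00694663]), 'finger_gap': 1.0016431520552622}
0.0187
```

View pics/scene0.png

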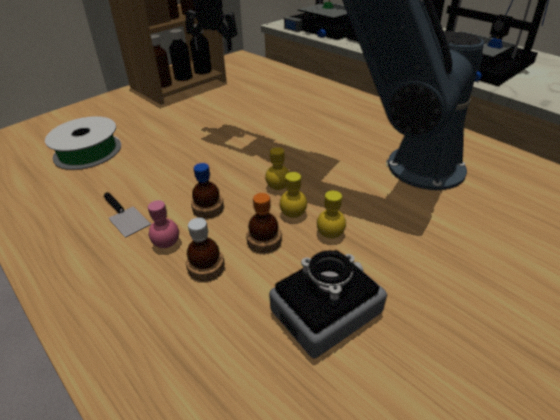

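View pics/top0.png

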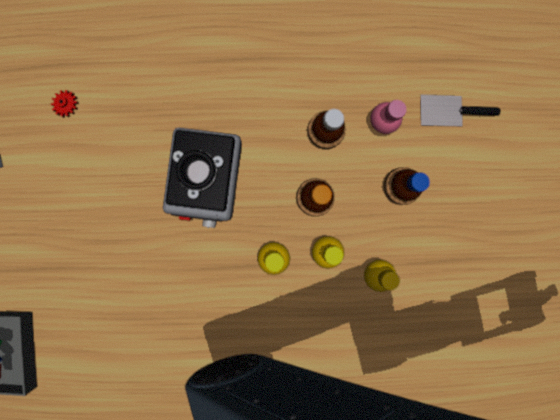

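View pics/wrist0.png

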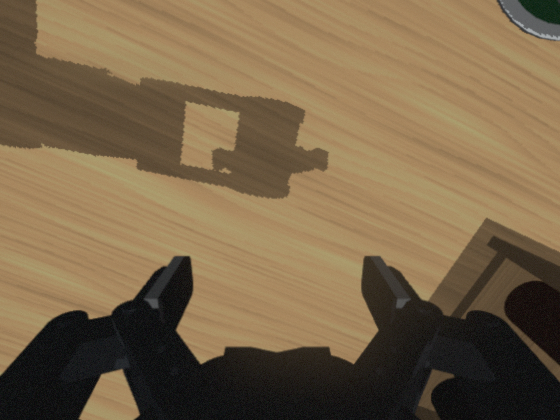

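Top view: the blue cap is at (420,182), white at (334,120), orange at (322,195) and the cradle ring at about (197,171). In the scene view the blue cap is at (202,173). Pink and yellow flasks are decoys. Only one flask has a blue cap on an amber bulb. I'll measure it and view it enlarged.

Run:
```python
from h import *
import pickle
S=pickle.load(open("s0.pkl","rb"))
def m(s,name,lo,hi,box):
    h=cv2.cvtColor(s["image"],cv2.COLOR_BGR2HSV); k=cv2.inRange(h,lo,hi); z=np.zeros_like(k); x0,y0,x1,y1=box; z[y0:y1,x0:x1]=k[y0:y1,x0:x1]
    n,l,st,c=cv2.connectedComponentsWithStats(z); i=1+np.argmax(st[1:,4]); print(name,c[i].round(1),st[i]); return l==i,c[i]
T=S["top"];C=S["scene"]
for nm,lo,hi,bt,bs in [("blue",(105,120,60),(125,255,255),(380,150,450,220),(180,150,225,200)),("white",(0,0,120),(180,60,255),(315,100,350,140),(180,210,215,245)),("orange",(5,170,150),(17,255,255),(300,170,345,220),(245,185,280,218))]:
    mt,ct=m(T,nm+" top",lo,hi,bt); ms,cs=m(C,nm+" scene",lo,hi,bs)
    print(" plane z.120", plane(T,*ct,.120).round(4))
    print(" plane scene z.107", plane(C,*cs,.107).round(4))
    o1,d1=ray(T,*ct);o2,d2=ray(C,*cs)
    A=np.stack([d1,-d2],1); ab=np.linalg.lstsq(A,o2-o1,rcond=None)[0]; print(" tri",(o1+d1*ab[0]).round(4),(o2+d2*ab[1]).round(4))
    # depth top-face points
    for s,mm in((T,mt),(C,ms)):
        v,u=np.nonzero(mm); P=np.array([dep(s,a,b) for a,b in zip(u,v)]); P=P[np.abs(P[:,2]-.12)<.006] ; print(" topface",len(P),P.mean(0).round(4),((P.min(0)+P.max(0))/2).round(4))
# cradle via depth
for nm,s,b in (("top",T,(160,125,245,225)),("scene",C,(290,240,365,310))):
    P=np.array([dep(s,u,v) for v in range(b[1],b[3]) for u in range(b[0],b[2])]); 
    R=P[(P[:,2]>.118)&(P[:,2]<.14)]; print(nm,len(R),R.min(0).round(4),R.max(0).round(4))
    B=P[(P[:,2]>.08)&(P[:,2]<.09)];print(" body",B.min(0).round(4),B.max(0).round(4))
    x=R[:,:2]; A=np.c_[2*x,np.ones(len(x))]; s0=np.linalg.lstsq(A,(x**2).sum(1),rcond=None)[0]; print(" circ",s0[:2].round(4),np.sqrt(s0[2]+s0[:2]@s0[:2]).round(4))
a=cv2.resize(T["image"][140:230,360:460],None,fx=4,fy=4); b=cv2.resize(T["image"][125:215,150:250],None,fx=4,fy=4)
c=cv2.resize(C["image"][140:230,160:260],None,fx=4,fy=4)[:200*2]
cv2.imwrite("pics/crop1.png",cv2.resize(np.hstack([a,c]),(800,360)));cv2.imwrite("pics/crop2.png",np.hstack([b,cv2.resize(C["image"][240:330,270:370],None,fx=4,fy=4)]))
```

```text
blue top [419.4 181.6] [411 173  18  19 270]
blue scene [200.6 167.5] [194 164  14   8  92]
 plane z.120 [ 0.5224 -0.2713  0.12  ]
 plane scene z.107 [ 0.5181 -0.2845  0.107 ]
 tri [ 0.5228 -0.2735  0.1139] [ 0.5238 -0.2743  0.1143]
 topface 264 [ 0.5224 -0.2715  0.1194] [ 0.5219 -0.272   0.1187]
 topface 91 [ 0.5277 -0.2677  0.1192] [ 0.5268 -0.2694  0.1193]
white top [334.1 117.7] [325 109  19  19 284]
white scene [196.7 223.4] [188 218  19  12 175]
 plane z.120 [ 0.6373 -0.1209  0.12  ]
 plane scene z.107 [ 0.6335 -0.1311  0.107 ]
 tri [ 0.6383 -0.1216  0.1158] [ 0.6383 -0.1217  0.1158]
 topface 275 [ 0.6375 -0.1207  0.1194] [ 0.6371 -0.1215  0.1188]
 topface 174 [ 0.6406 -0.1172  0.1201] [ 0.64   -0.1171  0.1195]
orange top [321.7 194.1] [313 186  18  18 251]
orange scene [261.  197.1] [253 193  17   9 116]
 plane z.120 [ 0.5031 -0.0959  0.12  ]
 plane scene z.107 [ 0.4948 -0.1065  0.107 ]
 tri [ 0.5032 -0.0962  0.1171] [ 0.5032 -0.0962  0.1171]
 topface 251 [ 0.5031 -0.0959  0.1197] [ 0.5024 -0.0957  0.1196]
 topface 115 [ 0.5059 -0.0931  0.1202] [ 0.5061 -0.0935  0.1186]
top 980 [0.5004 0.0764 0.118 ] [0.5833 0.162  0.1341]
 body [0.4775 0.0577 0.08  ] [0.6278 0.1838 0.09  ]
 circ [0.5486 0.1216] 0.0326
scene 1065 [0.5043 0.0799 0.1181] [0.5881 0.1656 0.1327]
 body [0.4829 0.0663 0.0802] [0.6261 0.1844 0.09  ]
 circ [0.5542 0.1266] 0.032
```

View pics/crop1.png

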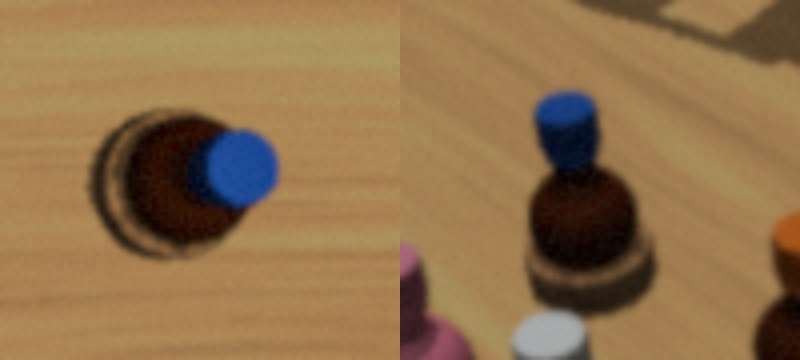

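View pics/crop2.png

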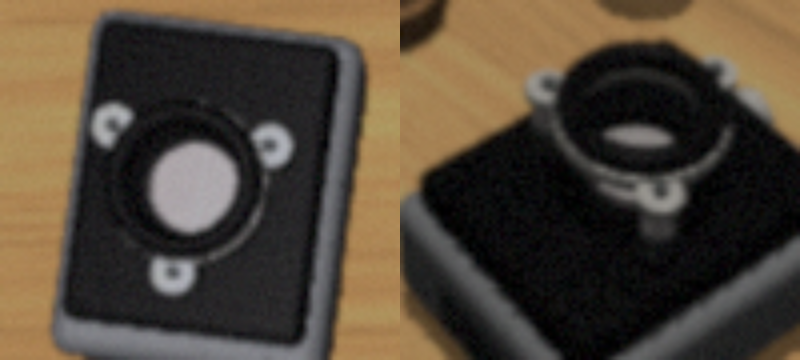

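The crop confirms it: blue cap, amber bulb, cork ring. Next I'll refine the ring centre and get the tool axes and neighbour clearances.

Run:
```python
from h import *
import pickle
from scipy.spatial.transform import Rotation as Ro
S=pickle.load(open("s0.pkl","rb"))
for nm,s,b,c in (("top",S["top"],(160,125,245,225),(.546,.119)),("scene",S["scene"],(290,240,365,310),(.55,.123))):
    P=np.array([dep(s,u,v) for v in range(b[1],b[3]) for u in range(b[0],b[2])]); c=np.array(c)
    P=P[(P[:,2]>.124)&(P[:,2]<.14)]
    for _ in range(30):
        r=np.linalg.norm(P[:,:2]-c,axis=1); x=P[(r>20e-3)&(r<36e-3)]; w=x[:,:2]
        A=np.c_[2*w,np.ones(len(w))]; q=np.linalg.lstsq(A,(w**2).sum(1),rcond=None)[0]; c=q[:2]
    r=np.linalg.norm(x[:,:2]-c,axis=1);an=np.degrees(np.arctan2(*(x[:,:2]-c).T[::-1]))
    print(nm,c.round(4),np.sqrt(q[2]+c@c).round(4),len(x),x[:,2].max().round(4),np.histogram(an,12,(-180,180))[0])
T=S["top"]
# white disc inside & lugs at top image
h=cv2.cvtColor(T["image"],cv2.COLOR_BGR2HSV);k=cv2.inRange(h,(0,0,110),(180,70,255))[125:215,160:235]
n,l,st,ce=cv2.connectedComponentsWithStats(k)
for i in range(1,n):
    if st[i,4]>25: u,v=ce[i]+[160,125]; print((u.round(1),v.round(1)),st[i,4],plane(T,u,v,.085).round(4),plane(T,u,v,.12).round(4),dep(T,u,v).round(4))
for nm,u,v in(("pink",397,109),("y1",390,280),("y2",333,256),("y3",274,263)): print(nm,plane(T,u,v,.12).round(3))
s=manip.sense();R=Ro.from_quat(s["tool_rot"]).as_matrix();print(R.round(3),s["tcp_pos"])
print("delta tool to (0.5235,-0.2705,0.2)",(R.T@(np.array([.5235,-.2705,.20])-s["tcp_pos"])).round(4))
```

```text
top [0.5486 0.1215] 0.0291 706 0.1341 [62 59 56 60 56 58 62 59 56 60 58 60]
scene [0.5541 0.1266] 0.0291 697 0.1327 [59 62 52 48 48 58 66 76 63 60 53 52]
(np.float64(176.8), np.float64(155.2)) 64 [0.5805 0.1623 0.085 ] [0.5754 0.1552 0.12  ] [0.5746 0.1541 0.1256]
(np.float64(202.6), np.float64(203.3)) 414 [0.4921 0.1163 0.085 ] [0.4909 0.1112 0.12  ] [0.4921 0.1164 0.0849]
(np.float64(217.9), np.float64(160.8)) 75 [0.5688 0.0875 0.085 ] [0.5642 0.0837 0.12  ] [0.5637 0.0832 0.1242]
(np.float64(197.9), np.float64(171.3)) 367 [0.5504 0.124  0.085 ] [0.5466 0.1185 0.12  ] [0.5497 0.123  0.0912]
(np.float64(192.8), np.float64(193.3)) 79 [0.5105 0.1338 0.085 ] [0.5086 0.1279 0.12  ] [0.5083 0.1272 0.1242]
pink [ 0.653 -0.235  0.12 ]
y1 [ 0.35  -0.214  0.12 ]
y2 [ 0.395 -0.113  0.12 ]
y3 [ 0.385 -0.01   0.12 ]
[[-0.     0.408 -0.913]
 [ 0.002 -0.913 -0.408]
 [-1.    -0.002 -0.   ]] [ 0.25463802 -0.57018297  0.23057342]
delta tool to (0.5235,-0.2705,0.2) [ 0.031  -0.164  -0.3677]
```

Emit:
play_rows(
  series=[
    [0, -0.007, -0.015, 0],
    [0.002, -0.022, -0.05, 0],
    [0.006, -0.04, -0.09, 0],
    [0.01, -0.058, -0.13, 0],
    [0.014, -0.076, -0.17, 0],
    [0.018, -0.093, -0.21, 0],
    [0.022, -0.111, -0.25, 0],
    [0.026, -0.129, -0.29, 0],
    [0.029, -0.145, -0.325, 0],
    [0.031, -0.156, -0.352, 0],
    [0.031, -0.162, -0.365, 0],
    [0.031, -0.164, -0.369, 0],
    [0.031, -0.164, -0.369, 0],
    [0.031, -0.164, -0.369, 0],
  ],
  claw=100,
)

```text
t: 1.55
tcp_pos: [0.524, -0.2709, 0.2]
tool_rot: [-0.692, -0.147, 0.692, -0.146]
force: [-0.1, -0.1, -0.6]
finger_gap: 1.0
```

```bash
cat > look.py <<'E'
from h import *
import sys
from scipy.spatial.transform import Rotation as Ro
tag=sys.argv[1]
s=snapshot("wrist"); cv2.imwrite(f"pics/w{tag}.png",s["image"])
st=manip.sense();R=Ro.from_quat(st["tool_rot"]).as_matrix();print(st["t"],st["tcp_pos"].round(4),st["force"].round(2),st["finger_gap"],R.round(3).tolist())
h=cv2.cvtColor(s["image"],cv2.COLOR_BGR2HSV);k=cv2.inRange(h,(105,120,40),(125,255,255))
n,l,sc,c=cv2.connectedComponentsWithStats(k)
if n>1:
    i=1+np.argmax(sc[1:,4]);print("blue",c[i].round(1),sc[i])
    v,u=np.nonzero(l==i);P=np.array([dep(s,a,b) for a,b in zip(u,v)])
    zt=np.percentile(P[:,2],95);Q=P[np.abs(P[:,2]-zt)<.004]
    (cx,cy),r=cv2.minEnclosingCircle((Q[:,:2]*1000).astype(np.float32)); cc=np.array([cx,cy])/1000
    print("top z",zt.round(4),"n",len(Q),"mean",Q.mean(0).round(4),"circ",cc.round(4),r)
    print("tool delta",(R.T@np.r_[cc-st["tcp_pos"][:2],0]).round(4))
E
python3 look.py 1
```

```text
1.6 [ 0.524  -0.2711  0.2   ] [ 0.2   0.05 -0.48] 1.0032759711923758 [[-0.001, 0.406, -0.914], [0.001, -0.914, -0.406], [-1.0, -0.001, 0.0]]
blue [266.5 198.5] [266 198   2   2   2]
top z 0.1211 n 2 mean [ 0.5289 -0.2586  0.1211] circ [ 0.5289 -0.2586] 0.5828754305839539
tool delta [ 0.     -0.0094 -0.0096]
```

View pics/w1.png

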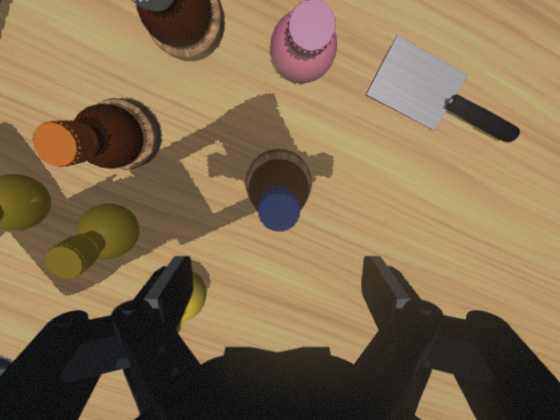

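The blue cap sits at (279,211), in the arm's shadow, centred between the fingers (column about 277). My colour mask has to be loosened for the shadow.

```bash
sed -i 's/(105,120,40),(125,255,255)/(105,75,35),(128,255,255)/' look.py; python3 look.py 2
```

```text
1.65 [ 0.524  -0.2712  0.2   ] [-0.23 -0.26  0.09] 0.9976353052065734 [[-0.001, 0.406, -0.914], [0.001, -0.914, -0.406], [-1.0, -0.001, -0.0]]
blue [278.3 210.4] [ 259  190   40   40 1202]
top z 0.1221 n 1175 mean [ 0.5233 -0.2717  0.121 ] circ [ 0.523  -0.2718] 16.283241271972656
tool delta [-0.      0.0002  0.0011]
```

Emit:
play_rows(
  series=[
    [0.008, 0, 0.0005, 0],
    [0.025, 0, 0.001, 0],
    [0.045, 0, 0.001, 0],
    [0.065, 0, 0.001, 0],
    [0.085, 0, 0.001, 0],
    [0.1, 0, 0.001, 0],
    [0.11, 0, 0.001, 0],
    [0.114, 0, 0.001, 0],
    [0.115, 0, 0.001, 0],
    [0.115, 0, 0.001, 0],
  ],
)

```text
t: 2.65
tcp_pos: [0.5232, -0.2718, 0.0854]
tool_rot: [0.692, 0.147, -0.692, 0.146]
force: [0.4, 0.0, 0.9]
finger_gap: 0.999
```

Emit:
play_rows(
  series=[
    [0, 0, 0, 0],
    [0, 0, 0, 0],
    [0, 0, 0, 0],
    [0, 0, 0, 0],
    [0, 0, 0, 0],
    [0, 0, 0, 0],
    [0, 0, 0, 0],
    [0, 0, 0, 0],
    [0, 0, 0, 0],
    [0, 0, 0, 0],
  ],
  claw=0,
  force=50,
)

```text
t: 3.65
tcp_pos: [0.5234, -0.2719, 0.0858]
tool_rot: [0.692, 0.147, -0.691, 0.146]
force: [-0.7, 0.3, 5.2]
finger_gap: 0.381
```

```bash
python3 look.py 3
python3 - <<'E'
from h import *
cv2.imwrite("pics/sc3.png",snapshot("scene")["image"])
E
```

```text
3.7 [ 0.5234 -0.2719  0.0858] [-0.14  0.48  5.35] 0.381378727469946 [[0.001, 0.406, -0.914], [0.0, -0.914, -0.406], [-1.0, -0.0, -0.001]]
blue [276.6 282.6] [ 239  236   76   91 5478]
top z 0.1216 n 4028 mean [ 0.5237 -0.2707  0.1207] circ [ 0.5226 -0.2713] 17.395648956298828
tool delta [-0.     -0.0009  0.0005]
```

View pics/w3.png

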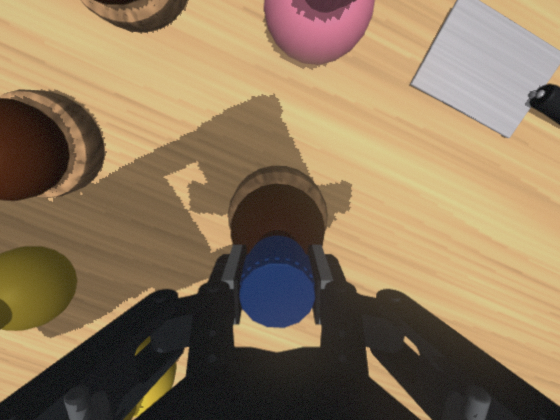

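View pics/sc3.png

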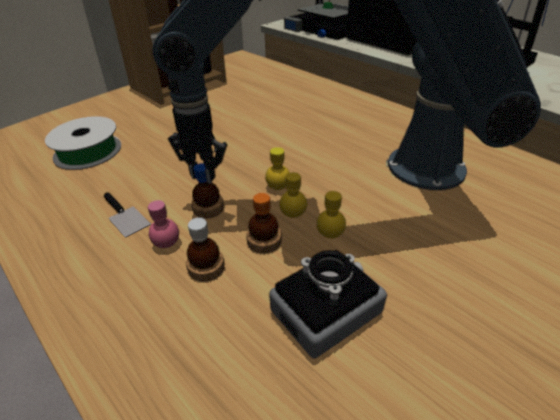

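The cap is gripped, with opening 0.381 (32 mm) against a 34 mm cap. Lifting straight up.

Emit:
play_rows(
  series=[
    [-0.005, 0, 0, 0],
    [-0.015, 0, 0, 0],
    [-0.03, 0, 0, 0],
    [-0.05, 0, 0, 0],
    [-0.075, 0, 0, 0],
    [-0.1, 0, 0, 0],
    [-0.125, 0, 0, 0],
    [-0.145, 0, 0, 0],
    [-0.16, 0, 0, 0],
    [-0.17, 0, 0, 0],
    [-0.175, 0, 0, 0],
    [-0.175, 0, 0, 0],
    [-0.175, 0, 0, 0],
  ],
)

```text
t: 5.05
tcp_pos: [0.5228, -0.2716, 0.2599]
tool_rot: [-0.692, -0.147, 0.692, -0.146]
force: [-0.2, -0.0, -3.2]
finger_gap: 0.382
```

```bash
python3 look.py 4
python3 - <<'E'
from h import *
from scipy.spatial.transform import Rotation as Ro
cv2.imwrite("pics/sc4.png",snapshot("scene")["image"])
s=manip.sense();R=Ro.from_quat(s["tool_rot"]).as_matrix()
print((R.T@(np.array([.5496,.1218,.262])-s["tcp_pos"])).round(4),s["q"].round(2))
E
```

```text
5.1 [ 0.5227 -0.2716  0.2597] [ 0.16  0.1  -3.19] 0.3841635960543322 [[-0.001, 0.405, -0.914], [0.002, -0.914, -0.405], [-1.0, -0.002, 0.0]]
blue [276.6 282.6] [ 239  236   76   91 5455]
top z 0.2957 n 4011 mean [ 0.523  -0.2705  0.2948] circ [ 0.522  -0.2711] 17.42029571533203
tool delta [ 0.     -0.0008  0.0004]
[-0.0016 -0.3487 -0.1841] [-0.67  0.45  1.49  0.    1.2   0.48]
```

View pics/w4.png

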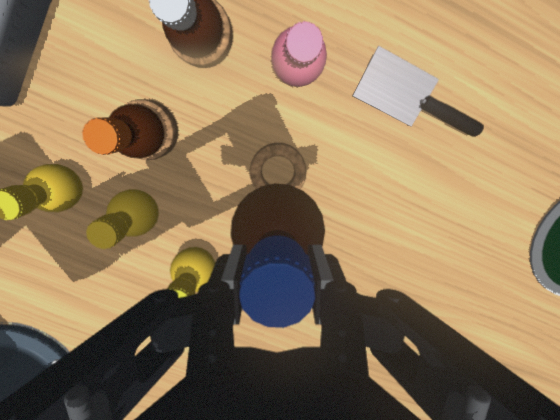

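View pics/sc4.png

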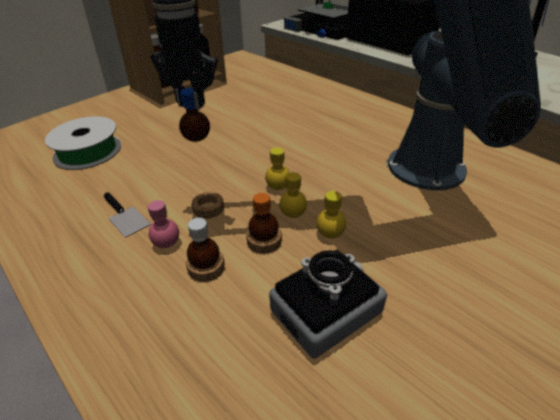

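The flask is lifted upright (3.2 N), the cork ring stayed on the table and the neighbours are undisturbed. I'll stop 70 mm short of the cradle so the wrist camera can measure the ring.

Emit:
play_rows(
  series=[
    [0, -0.006, -0.002, 0],
    [0, -0.02, -0.007, 0],
    [0, -0.042, -0.014, 0],
    [0, -0.07, -0.023, 0],
    [0, -0.1, -0.033, 0],
    [0, -0.13, -0.043, 0],
    [0, -0.16, -0.052, 0],
    [0, -0.19, -0.062, 0],
    [0, -0.22, -0.072, 0],
    [0, -0.25, -0.082, 0],
    [0, -0.28, -0.092, 0],
    [0, -0.307, -0.1, 0],
    [0, -0.328, -0.107, 0],
    [0, -0.342, -0.112, 0],
    [0, -0.348, -0.114, 0],
    [0, -0.349, -0.114, 0],
    [0, -0.349, -0.114, 0],
    [0, -0.349, -0.114, 0],
  ],
)

```text
t: 6.95
tcp_pos: [0.4855, 0.0931, 0.2604]
tool_rot: [-0.692, -0.147, 0.692, -0.146]
force: [-0.9, 0.1, -3.1]
finger_gap: 0.383
```

```bash
cat > ring.py <<'E'
from h import *
from scipy.spatial.transform import Rotation as Ro
s=snapshot("wrist");cv2.imwrite("pics/w5.png",s["image"])
st=manip.sense();R=Ro.from_quat(st["tool_rot"]).as_matrix();print(st["t"],st["tcp_pos"].round(4),st["force"].round(2),st["finger_gap"],R.round(3).tolist())
v,u=np.mgrid[0:420,0:560];uv=np.c_[u.ravel(),v.ravel()].astype(float)
p=cv2.undistortPoints(uv[:,None],K(s),np.array(s["dist"],float))[:,0]
d=s["depth"].ravel();X=np.c_[p*d[:,None],d]; P=(X-np.array(s["t"]))@np.array(s["R"])
c=np.array([.5496,.1218]);P=P[(P[:,2]>.124)&(P[:,2]<.137)&(d>0)]
for _ in range(30):
    r=np.linalg.norm(P[:,:2]-c,axis=1); x=P[(r>20e-3)&(r<36e-3)]; w=x[:,:2]
    q=np.linalg.lstsq(np.c_[2*w,np.ones(len(w))],(w**2).sum(1),rcond=None)[0]; c=q[:2]
an=np.degrees(np.arctan2(*(w-c).T[::-1]))
print(c.round(4),np.sqrt(q[2]+c@c).round(4),len(x),np.percentile(x[:,2],99).round(4),np.histogram(an,12,(-180,180))[0])
print("tool delta",(R.T@np.r_[c-st["tcp_pos"][:2],0]).round(4))
E
python3 ring.py
```

```text
7.0 [0.4856 0.093  0.2604] [-0.15  0.02 -2.86] 0.38275167587543985 [[-0.001, 0.405, -0.915], [0.002, -0.915, -0.405], [-1.0, -0.002, 0.0]]
[0.5485 0.1239] 0.029 2685 0.1332 [203 206 210 220 229 241 248 244 239 225 215 205]
tool delta [-0.     -0.0029 -0.0701]
```

View pics/w5.png

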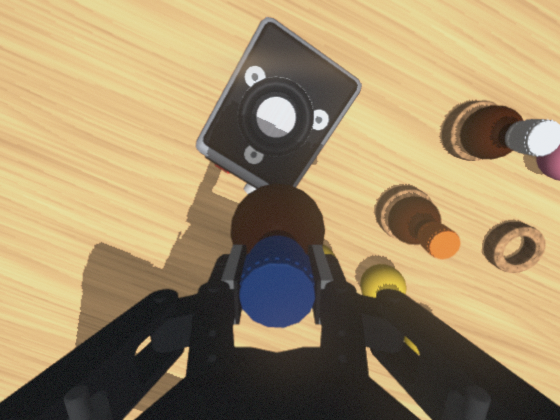

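The wrist view shows the ring at (276,114), circle fit r = 29 mm with height about right. It agrees with the top camera to 2.4 mm. Moving above it, then down to about 12 mm over the seat.

Emit:
play_rows(
  series=[
    [0, 0, -0.006, 0],
    [0, -0.001, -0.02, 0],
    [0, -0.001, -0.038, 0],
    [0, -0.002, -0.055, 0],
    [0, -0.002, -0.065, 0],
    [0.002, -0.002, -0.07, 0],
    [0.01, -0.002, -0.07, 0],
    [0.022, -0.002, -0.07, 0],
    [0.036, -0.002, -0.07, 0],
    [0.047, -0.002, -0.07, 0],
    [0.054, -0.002, -0.07, 0],
    [0.057, -0.002, -0.07, 0],
    [0.057, -0.002, -0.07, 0],
    [0.057, -0.002, -0.07, 0],
  ],
)

```text
t: 8.4
tcp_pos: [0.5491, 0.1232, 0.2038]
tool_rot: [0.692, 0.147, -0.692, 0.146]
force: [-0.5, 0.4, -2.6]
finger_gap: 0.378
```

Run:
```python
from h import *
a=snapshot("scene")["image"][200:350,240:400];b=snapshot("wrist")["image"]
t=snapshot("top")["image"][80:260,120:300]
cv2.imwrite("pics/c6.png",np.hstack([cv2.resize(a,(400,375)),cv2.resize(t,(375,375))])); cv2.imwrite("pics/w6.png",b)
s=manip.sense();print(s["t"],s["tcp_pos"],s["force"],s["ft_torque"])
```

```text
8.55 [0.54912613 0.12326099 0.20401298] [ 0.4122289  -0.10195701 -2.87702762] [ 0.03078622 -0.00224445  0.05916618]
```

View pics/c6.png

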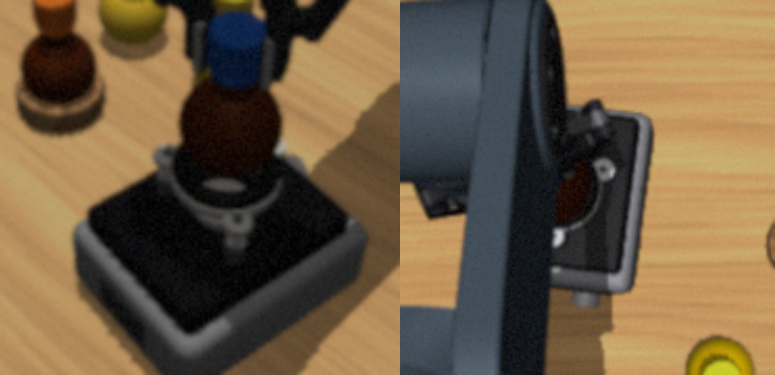

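View pics/w6.png

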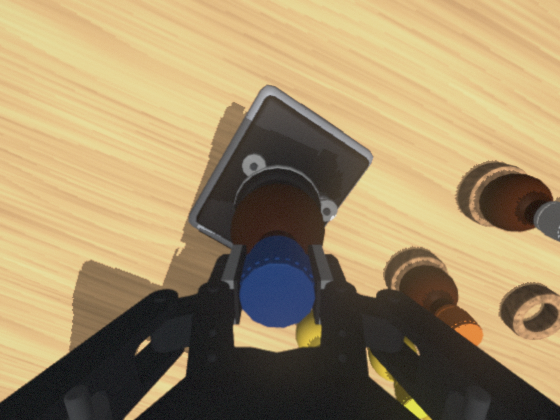

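The bulb is centred over the ring. Lowering slowly while watching the force.

Emit:
play_rows(
  series=[
    [0.003, 0, 0, 0],
    [0.006, 0, 0, 0],
    [0.008, 0, 0, 0],
    [0.01, 0, 0, 0],
    [0.011, 0, 0, 0],
    [0.011, 0, 0, 0],
  ],
)

```text
t: 9.15
tcp_pos: [0.5491, 0.1233, 0.1928]
tool_rot: [0.692, 0.147, -0.692, 0.146]
force: [0.4, 0.6, -4.1]
finger_gap: 0.381
```

Emit:
play_rows(
  series=[
    [0.001, 0, 0, 0],
    [0.002, 0, 0, 0],
    [0.002, 0, 0, 0],
    [0.002, 0, 0, 0],
  ],
)

```text
t: 9.55
tcp_pos: [0.5499, 0.1235, 0.1915]
tool_rot: [0.693, 0.147, -0.691, 0.146]
force: [0.2, 1.6, 1.6]
finger_gap: 0.379
```

Run:
```python
from h import *
s=manip.sense();print(s["t"],s["tcp_pos"],s["force"],s["ft_torque"])
```

```text
9.55 [0.54985336 0.12348968 0.19151044] [0.21874879 1.60908748 1.64624479] [ 0.20452511 -0.06864303 -0.00294083]
```

Contact came where predicted (TCP z about 0.1915), with a small sideways load in +y. I'll shift slightly that way and press in steps.

Emit:
play_rows(
  series=[
    [0.001, -0.0005, -0.0005, 0],
    [0.002, -0.001, -0.0005, 0],
    [0.003, -0.001, -0.0005, 0],
    [0.004, -0.001, -0.0005, 0],
    [0.004, -0.001, -0.0005, 0],
  ],
)

```text
t: 10.05
tcp_pos: [0.5502, 0.124, 0.1877]
tool_rot: [0.693, 0.146, -0.691, 0.146]
force: [0.4, -3.1, 4.8]
finger_gap: 0.383
```

Run:
```python
from h import *
s=manip.sense();print(s["t"],s["tcp_pos"],s["force"],s["ft_torque"])
```

```text
10.05 [0.55023746 0.12402964 0.18770401] [ 0.4490233  -3.12931329  4.82273905] [-6.85528013e-01  2.49313529e-02  6.57864611e-04]
```

Emit:
play_rows(
  series=[
    [0.001, 0.0003, 0, 0],
    [0.002, 0.0007, 0.0003, 0],
    [0.003, 0.0007, 0.0003, 0],
    [0.003, 0.0007, 0.0003, 0],
  ],
)

```text
t: 10.45
tcp_pos: [0.5503, 0.1238, 0.185]
tool_rot: [0.693, 0.147, -0.691, 0.146]
force: [-0.7, -0.6, 7.1]
finger_gap: 0.38
```

```bash
cat > st.py <<'E'
from h import *
from scipy.spatial.transform import Rotation as Ro
s=manip.sense();print(s["t"],s["tcp_pos"].round(4),s["force"].round(2),s["ft_torque"].round(2),s["finger_gap"].round(3),Ro.from_quat(s["tool_rot"]).as_matrix()[:,0].round(4))
E
python3 st.py
python3 - <<'E'
from h import *
a=snapshot("scene")["image"][200:350,240:400]
w=snapshot("wrist")["image"][120:360,180:420]
cv2.imwrite("pics/c7.png",np.hstack([cv2.resize(a,(400,375)),cv2.resize(w,(375,375))]))
E
```

```text
Traceback (most recent call last):
  File "st.py", line 3, in <module>
    s=manip.sense();print(s["t"],s["tcp_pos"].round(4),s["force"].round(2),s["ft_torque"].round(2),s["finger_gap"].round(3),Ro.from_quat(s["tool_rot"]).as_matrix()[:,0].round(4))
                                                                                                   ^^^^^^^^^^^^^^^^^^^^^
AttributeError: 'float' object has no attribute 'round'
```

View pics/c7.png

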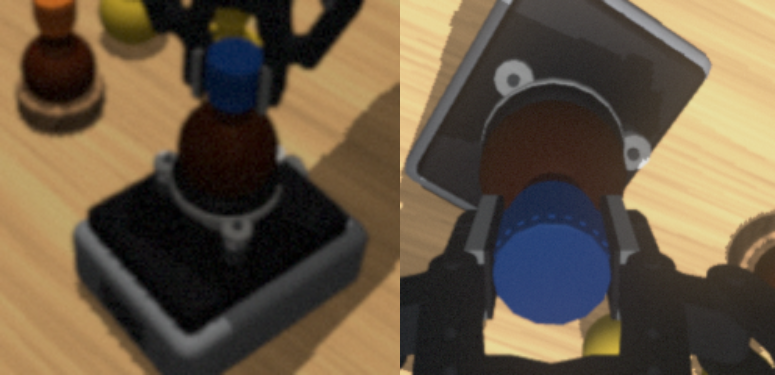

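The flask is seated upright. Depth is about 7 mm from both force and travel, and the lateral load is now small. About 2.7 mm more to go.

Emit:
play_rows(
  series=[
    [0.0007, 0, 0, 0],
    [0.0014, 0, 0, 0],
    [0.002, 0, 0, 0],
    [0.0025, 0, 0, 0],
    [0.0027, 0, 0, 0],
    [0.0027, 0, 0, 0],
    [0.0027, 0, 0, 0],
  ],
)

```text
t: 11.25
tcp_pos: [0.5503, 0.124, 0.1831]
tool_rot: [0.693, 0.147, -0.69, 0.146]
force: [-0.9, -2.5, 7.1]
finger_gap: 0.38
```

```bash
sed -i 's/s\["finger_gap"\].round(3)/s["finger_gap"]/' st.py; python3 st.py
python3 - <<'E'
from h import *
sc=snapshot("scene"); a=sc["image"][200:350,240:400]
w=snapshot("wrist"); cv2.imwrite("pics/c8.png",np.hstack([cv2.resize(a,(400,375)),cv2.resize(w["image"][120:360,180:420],(375,375))]))
import pickle; pickle.dump(sc,open("s8.pkl","wb"))
# lug heights before/after
s0=pickle.load(open("s0.pkl","rb"))["scene"]
for s in(s0,sc):
    P=np.array([dep(s,u,v) for v in range(284,300) for u in range(326,346)]); L=P[(P[:,2]>.105)&(P[:,1]>.1)]; print(len(L),np.percentile(L[:,2],[50,80,95]).round(4))
E
python3 st.py
```

```text
11.25 [0.5503 0.124  0.1831] [-0.87 -2.53  7.07] [-0.41  0.23  0.02] 0.38049685364675667 [ 0.0034  0.0025 -1.    ]
153 [0.1196 0.1208 0.1231]
210 [0.1122 0.1161 0.1201]
11.35 [0.5504 0.124  0.1831] [-1.52 -2.48  7.58] [-0.36  0.23  0.02] 0.38148823270297455 [ 0.0034  0.0025 -1.    ]
```

View pics/c8.png

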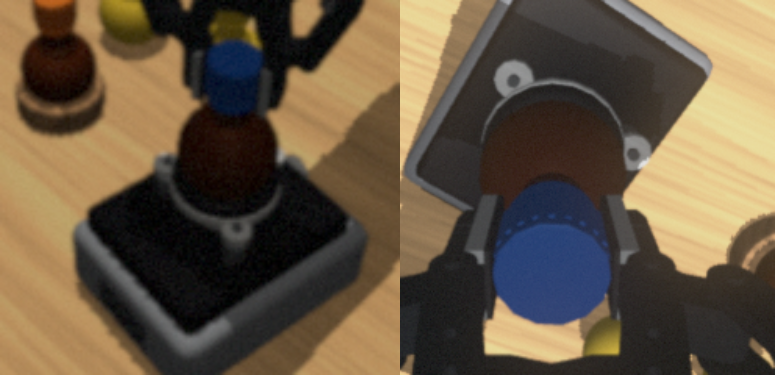

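Force and travel now disagree slightly (about 8 mm against about 9 mm), so I'll check the ring height directly and look for slip in the grip.

```bash
python3 look.py 9
cat > rz.py <<'E'
from h import *
import sys
def cloud(s):
    v,u=np.mgrid[0:420,0:560];uv=np.c_[u.ravel(),v.ravel()].astype(float)
    p=cv2.undistortPoints(uv[:,None],K(s),np.array(s["dist"],float))[:,0]
    d=s["depth"].ravel();X=np.c_[p*d[:,None],d];return ((X-np.array(s["t"]))@np.array(s["R"]))
c=np.array([.5496,.1235])
import pickle
s0=pickle.load(open("s0.pkl","rb"))
L=[("lugA",(.5746,.1541)),("lugB",(.5637,.0832)),("lugC",(.5083,.1272))]
for nm,s,off in(("top0",s0["top"],(0,0)),("scene0",s0["scene"],(.005,.004)),("wrist",snapshot("wrist"),(0,.001)),("scene",snapshot("scene"),(.005,.004))):
    P=cloud(s); im=s["image"].reshape(-1,3)
    B=P[(abs(P[:,0]-.60)<.012)&(abs(P[:,1]-.13)<.03)&(P[:,2]>.07)&(P[:,2]<.1)]
    print(nm,"body",len(B),np.median(B[:,2]).round(4) if len(B) else "", [(n,int(k.sum()),np.median(P[k,2]).round(4)) for n,q in L for k in [(np.hypot(*(P[:,:2]-q-off).T)<.007)&(P[:,2]>.1)&(P[:,2]<.135)&(im.min(1)>90)] if k.sum()>8])
E
python3 rz.py;python3 st.py
```

```text
11.4 [0.5503 0.1239 0.1831] [-0.6  -1.82  8.08] 0.3848613097422564 [[0.003, 0.404, -0.915], [0.002, -0.915, -0.404], [-1.0, -0.001, -0.004]]
blue [276.6 282.6] [ 239  236   77   91 5515]
top z 0.219 n 4066 mean [0.5505 0.125  0.2181] circ [0.5495 0.1244] 17.441341400146484
tool delta [-0.     -0.0008  0.0006]
top0 body 412 0.0847 [('lugA', 39, np.float64(0.1203)), ('lugB', 47, np.float64(0.1203)), ('lugC', 47, np.float64(0.1204))]
scene0 body 455 0.0845 [('lugA', 42, np.float64(0.1197)), ('lugB', 32, np.float64(0.1198)), ('lugC', 13, np.float64(0.1201))]
wrist body 2177 0.086 [('lugA', 240, np.float64(0.113)), ('lugB', 188, np.float64(0.1128))]
scene body 462 0.0847 []
11.5 [0.5503 0.124  0.1831] [-0.89 -1.51  7.7 ] [-0.4   0.22  0.03] 0.38384386782809016 [ 0.0034  0.0025 -1.    ]
```

No slip. The lugs sit 8.6 mm lower relative to the body than at the start, so the mixer should already be running. I need about 1.3 mm more. The last call fell about 0.8 mm short under load, so I'll command 2.1 mm with a small lateral relief.

Emit:
play_rows(
  series=[
    [0.001, 0.0002, 0.0002, 0],
    [0.0014, 0.0004, 0.0003, 0],
    [0.0018, 0.0004, 0.0003, 0],
    [0.0021, 0.0004, 0.0003, 0],
    [0.0021, 0.0004, 0.0003, 0],
    [0.0021, 0.0004, 0.0003, 0],
  ],
)

```text
t: 12.1
tcp_pos: [0.5504, 0.1239, 0.1819]
tool_rot: [0.693, 0.147, -0.69, 0.145]
force: [-2.1, -1.0, 9.4]
finger_gap: 0.386
```

```bash
python3 st.py; python3 rz.py; python3 rz.py|grep wrist; python3 st.py
```

```text
12.1 [0.5504 0.1239 0.1819] [-2.06 -0.98  9.41] [-0.25  0.3   0.07] 0.38625693553076246 [ 0.0041  0.0032 -1.    ]
top0 body 412 0.0847 [('lugA', 39, np.float64(0.1203)), ('lugB', 47, np.float64(0.1203)), ('lugC', 47, np.float64(0.1204))]
scene0 body 455 0.0845 [('lugA', 42, np.float64(0.1197)), ('lugB', 32, np.float64(0.1198)), ('lugC', 13, np.float64(0.1201))]
wrist body 2196 0.086 [('lugA', 241, np.float64(0.1117)), ('lugB', 184, np.float64(0.1116))]
scene body 455 0.0847 []
wrist body 2193 0.086 [('lugA', 240, np.float64(0.1117)), ('lugB', 184, np.float64(0.1117))]
12.3 [0.5504 0.1239 0.1819] [-1.74 -1.07  8.69] [-0.21  0.26  0.02] 0.38400094050293376 [ 0.0041  0.0032 -1.    ]
```

The ring is down 9.9 mm by the lugs and about 10 mm by force. One last look before handing in.

```bash
python3 - <<'E'
from h import *
cv2.imwrite("pics/sc10.png",snapshot("scene")["image"])
E
python3 st.py
```

```text
12.35 [0.5503 0.1239 0.1819] [-0.74 -0.9   8.75] [-0.25  0.31 -0.03] 0.38270030049247195 [ 0.0041  0.0032 -1.    ]
```

View pics/sc10.png

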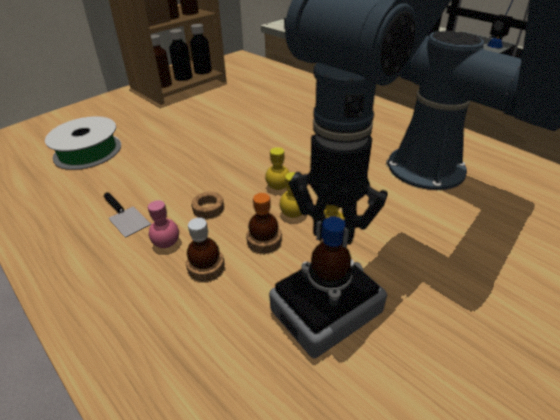

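The blue-capped flask is upright in the cradle at about (332,255). White (198,250) and orange (262,220) are standing where they were.

```bash
python3 -c "
from station import manip
print(manip.sign_off())"
```

```text
the job is handed in; nothing more can be done
None
```

I moved the blue-capped flask from its cork ring to the mixer cradle and pressed it down. I handed the job in at about 12.4 s, still gripping and pressing the flask.

- **Press depth:** the cradle ring is 9.9 mm down, measured from its lugs against the mixer body. The push of about 9 N, plus 3 N for the flask's weight, also gives about 10 mm. That is past the 8 mm run point and about 2 mm short of the stop. I saw no direct sign that the mixer was running, so that rests on the depth alone.
- **Holding:** the tool is within 0.3° of vertical, the cap had not slipped in the grip when checked at 8.6 mm depth, and side loads are about 1–2 N.
- **Other flasks:** in the last picture the white-capped and orange-capped flasks stand where they were, and the empty cork ring is still on the table.

**Disagreements:**
- The scene camera's positions were about 5 mm off the top camera's in both x and y. I relied on the wrist camera, which was within 2.4 mm of the top camera.
- One press step fell 0.8 mm short under load, and force and travel briefly disagreed by about 1 mm. A last small press, checked on the lugs, settled it.

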